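# Match the worn cam from the parts bins

## Robot

A 7-joint arm with a two-finger parallel gripper is mounted at the origin on the work surface. World frame = base frame: x ahead of the robot, y to its left, z up, the work surface at z = 0. Lengths are in mm, angles in rad, forces in N, time in s.
With the tool pointing down it reaches from about 425 to 875 mm from the base axis. Payload 8.4 kg.
Tool frame: the origin (TCP) lies at the very end of the fingers, on their centre line; the grasp point (between the pads) lies 19 mm behind it; z points along the fingers, y is the line along which they close (so a half turn about z gives the same grasp; the last joint's range is limited). The gripper opens to 85 mm and grips with 20 to 120 N. Pads are 22 mm wide; open, the fingers measure 114 mm over their backs; the gripper's body (76 mm by 85 mm) begins 54 mm behind the grasp point. The pads swing forward as they close: fully open they stand 13 mm farther back than shut.
Start: joints at [-1.24, 0.333, 0.04, 1.465, -0.013, 1.343, -0.059], TCP at [270.845, 590.853, 231.308] pointing down, gripper open.
Joint ranges: [-2.58, 2.58], [-0.38, 2.09], [-1.3, 1.39], [0.25, 2.4], [-1.5, 4.64], [0.08, 2.09], [-2.65, 2.65]. Speed limits (rad/s): [2.22, 2.22, 2.79, 2.79, 3.14, 3.14, 3.14].

## Interface

Orientations are given as a unit quaternion [w, x, y, z].
In Python, from station import bot gives the robot as it stands.
- The arm moves only by the tool arm_command, never from a script. Its argument "commands" is a list of rows, each an object of numbers: "x", "y", "z": the shift along the tool's x, y, z in m; "rx", "ry", "rz": the turn, a rotation vector about the tool's x, y, z in rad; "claw": the closure, from 0 (fully open) to 1 (shut). In form: [{"x": .., "y": .., "z": .., "rx": .., "ry": .., "rz": .., "claw": ..}, ...]. A call has 1 to 8 rows; each row is the pose to reach, as a shift and turn from the pose commanded when the call began, along the tool's axes at that moment; what a row does not reach only later rows make up. A row lasts 1/10 s, in which the tool goes at most 50 mm and 8.59 degrees, less where a joint would pass 70% of its speed; a pose out of reach is approached as far as the arm can. A call with a gripper value outside its range is refused whole. The fingers move at their own pace and stop on an object; "newtons" is the grip in N (left out, the last holds). Time passes only in rows, so rows that repeat a pose let the fingers close. It gives the time, the measured TCP pose, the force, the opening and the grip force at its end, in the units of the state.
- bot.observe(): the state, without advancing time (a new reading comes with each control period).
- bot.read_camera(name): name is "scene" or "top"; returns a dict with "pixels" (480x640x3 uint8, red, green, blue), "z_map" (480x640 float32, mm along the optical axis (not along the pixel's ray), 0 where there is no reading), "camera_matrix" (3x3 intrinsics, pixels), "world_from_camera" (4x4, takes a point from camera to world coordinates). Camera axes: x right, y down, z forward; pixel columns grow to the right and rows downward; lengths in mm; the calibration is good to about 2 mm. A picture is of the moment at which its call begins.
- bot.finish_job(): hands the job in; it is judged then, once.
The state is a dict: "t": time; "qpos": joint angles; "joint_velocities": joint speeds; "joint_efforts": joint torques, N m; "tcp_pos": TCP position; "eef_rot": TCP orientation; "wrist_force": force on the tool from outside, world axes, zero at the start; "wrist_torque": the same for the moment, N m; "width": opening from 0.0 (shut) to 1.0 (fully open); "grip_force": force on a finger pad.
Only numpy, scipy, OpenCV 4.12 (cv2) and the standard library are available. Lean on these libraries where they do the work, as an engineer would, in place of code of your own. Each camera call takes 0.05 s, during which the arm holds its last target. There are 200 camera calls.

## Task

In the job tray just in front of the blue parts bins lies a worn cam, left there as the sample. Find the new cam of the same shape in the bins, take it out by its hub and lay it flat in the empty half of that tray beside the sample, setting it down gently rather than dropping it. Leave the other cam where it lies in its bin, and ignore the second tray off to the robot's right, past the end of the bins, which is for a later job.

Things in the scene. Friction and masses are not known exactly. Their poses are not given: they have to be found in the camera images.
- cam_one: New bright steel ONE-lobed (egg-shaped) cam, loose, flat in a blue bin, 0.3 kg. Plate 8 mm thick: round of radius 24 mm, one nose along its +x reaching 47 mm. Round hub, diameter 26 mm, on the origin up to 40 mm: grip it above the plate. Origin: hub axis, underside. Three fixed bins in a row, each about 120 mm square inside, floor 4 mm, walls 28 mm high; one holds a round wheel, not a cam.
- cam_two: New bright steel TWO-lobed cam, loose, flat in another of the three bins, 0.34 kg. Plate 8 mm thick: round of radius 24 mm with two opposite noses, along its own +x and -x, each reaching 47 mm from the origin. Same hub: diameter 26 mm, on the origin, rising to 40 mm above the underside. Origin: on the hub axis at the underside; z up.
- tray_one: Fixed bare-metal job tray, 135 (x) by 260 mm (y), floor 3 mm thick, rim 12 mm high; a dark worn ONE-lobed sample cam (40 mm high) is fixed at y = +65 mm (tray's axes). Empty half: centred at y = -65 mm. Origin: centre of underside, on the bench at z = 0. Stands either between robot and bins (centre at y above -0.1 m: the job in hand) or off to the robot's right (y below -0.38 m).
- tray_two: The same kind of tray with a dark worn TWO-lobed sample cam fixed in it at y = -65 mm; its empty half is centred at y = +65 mm in its own frame. Origin: centre of the underside, on the bench at z = 0. Of the two trays, one stands between the robot and the bins (the job in hand), the other off to the robot's right, past the end of the bins.
Mind the look-alikes: they are no part of the job. Leave any black or pink look-alike of the cam_two alone. What is shaped like the cam_one but turquoise is not meant.

How it is judged:
By the outcome, as a careful person would: the job done as asked, in the order asked, and still so for the second after the job is handed in, with the robot touching nothing.
It also fails if it takes over 40 s, if anything falls off the work surface, if the arm or the gripper's body presses on something with over 40 N, if the wrist force passes 120 N, or if a joint passes its speed limit or range.

## Working session

There is one attempt and no reset: what is moved stays moved. The work goes in short steps, Python scripts to look and compute and a tool call to move; the robot and the scene stay as the last step left them, time stands still between calls to the robot, and variables do not carry over. Pictures are saved under pics/ and viewed, at most 10 in all, crops included, and the job is handed in when it is done.

Besides the shell and the picture viewer there is one more tool, called after "Request:" by a JSON object that holds its "op" and its "data", one argument or row to a line. arm_command: Moves the arm, as the interface text tells. Its arguments: {"type":"object","properties":{"commands":{"type":"array","items":{"type":"object","properties":{"x":{"type":"number"},"y":{"type":"number"},"z":{"type":"number"},"rx":{"type":"number"},"ry":{"type":"number"},"rz":{"type":"number"},"claw":{"type":"number"}}}},"newtons":{"type":"number"}},"required":["commands"]}

```bash
mkdir -p pics
python3 - <<'E'
from station import bot
import cv2,numpy as np
for n in("top","scene"):
    c=bot.read_camera(n); np.savez(n+'.npz',**c)
    cv2.imwrite(f'pics/{n}.png',c["pixels"][...,::-1])
    print(n,c["camera_matrix"].round(1).tolist(),c["world_from_camera"].round(3).tolist())
s=bot.observe();print(s)
E
```

```text
top [[434.3, 0.0, 317.5], [0.0, 434.3, 234.1], [0.0, 0.0, 1.0]] [[-0.013, -0.997, 0.082, 552.017], [-1.0, 0.013, -0.001, -114.102], [-0.001, -0.082, -0.997, 824.833], [0.0, 0.0, 0.0, 1.0]]
scene [[440.4, 0.0, 316.6], [0.0, 440.4, 242.6], [0.0, 0.0, 1.0]] [[0.6, 0.621, -0.505, 1036.462], [0.8, -0.456, 0.39, -436.383], [0.012, -0.638, -0.77, 671.622], [0.0, 0.0, 0.0, 1.0]]
{'t': 0.1, 'qpos': array([-1.24018202,  0.33385713,  0.03987976,  1.46618718, -0.01338146,
        1.34331321, -0.05847801]), 'joint_velocities': array([-1.63577558e-03, -1.38358388e-03, -1.30087045e-03, -2.48212200e-03,
       -1.01524395e-06, -1.84650099e-03,  1.01197504e-04]), 'joint_efforts': array([ 3.69869813e-03, -6.60019112e+01,  1.37042239e+00, -4.06473649e+01,
        1.72411854e-02,  9.10215749e-03,  5.01906152e-05]), 'tcp_pos': array([270.7143013 , 590.48149853, 230.49726935]), 'eef_rot': array([-1.00482668e-04,  2.13254499e-01,  9.76996396e-01, -7.42810795e-04]), 'wrist_force': array([ 0.02089557, -0.37087903, -0.3831183 ]), 'wrist_torque': array([0.00405577, 0.00103001, 0.01644368]), 'grip_force': 0.0, 'width': 0.9983058897044321}
```

View pics/top.png

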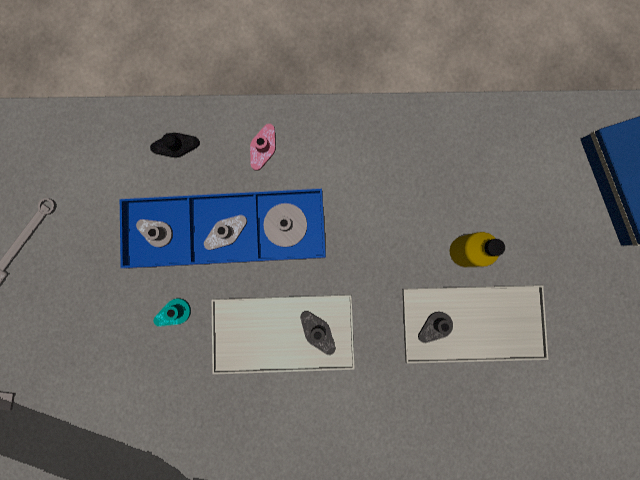

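View pics/scene.png

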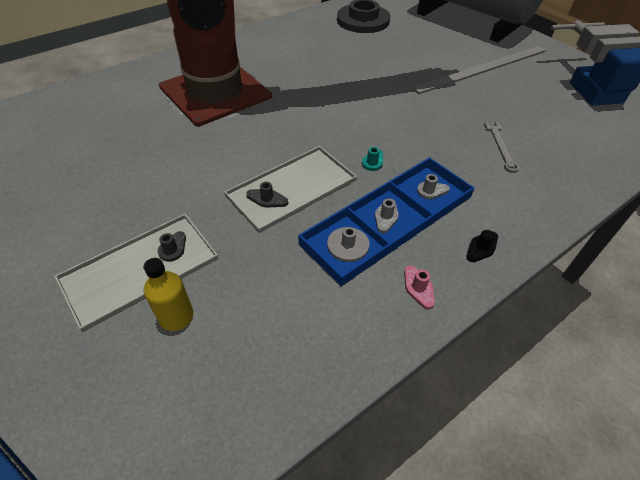

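The top view shows the front tray (about 213–353, 297–373) with a two-lobed sample at (318,332), so its left half is the empty one. The matching steel two-lobed cam is in the middle bin, hub at about (223,231).

```bash
cat > h.py <<'E'
import numpy as np,cv2
def ray(c,uv,z):
    T=c["world_from_camera"];d=T[:3,:3]@np.linalg.inv(c["camera_matrix"])@np.r_[uv,1.];o=T[:3,3]
    return (o+d*(z-o[2])/d[2])
def cloud(c):
    v,u=np.mgrid[:480,:640];Z=c["z_map"];P=np.stack([u,v,np.ones_like(u)],-1)@np.linalg.inv(c["camera_matrix"]).T*Z[...,None]
    T=c["world_from_camera"];P=P@T[:3,:3].T+T[:3,3];P[Z==0]=np.nan;return P
E
python3 - <<'E'
from h import *
from scipy.spatial.transform import Rotation as R
t=dict(np.load('top.npz'));s=dict(np.load('scene.npz'))
for c,b in((t,(205,245,212,252)),(s,(375,402,192,232))):
    P=cloud(c);Q=P[b[2]:b[3],b[0]:b[1]].reshape(-1,3);Q=Q[Q[:,2]>38]
    print('hub',len(Q),np.nanmedian(Q,0).round(1),((np.nanmin(Q,0)+np.nanmax(Q,0))/2).round(1),np.nanmax(Q,0).round(1))
# plate outline
img=t["pixels"].astype(int);m=((img.max(2)-img.min(2)<40)&(img.min(2)>110)).astype(np.uint8)
for b in((195,255,200,262),(205,360,290,380)):
    k=np.zeros_like(m);k[b[2]:b[3],b[0]:b[1]]=m[b[2]:b[3],b[0]:b[1]]
    c=max(cv2.findContours(k,0,2)[0],key=cv2.contourArea);r=cv2.minAreaRect(c)
    z=12
    print([ray(t,p,z).round(1).tolist() for p in cv2.boxPoints(r)],'ctr',ray(t,r[0],z).round(1))
for uv in((121,200),(322,190),(326,257),(122,267)): print('bin',ray(t,uv,30).round())
q=np.array([-1.00482668e-04,2.13254499e-01,9.76996396e-01,-7.42810795e-04]);print(R.from_quat(q[[1,2,3,0]]).as_matrix().round(3))
E
```

```text
hub 161 [624.7  59.4  43.7] [625.6  59.7  43. ] [637.6  72.3  47.8]
hub 112 [629.1  58.   43.4] [627.6  59.5  42.4] [641.   72.5  46.7]
[[602.1, 103.7, 12.0], [675.7, 55.0, 12.0], [649.2, 16.2, 12.0], [576.0, 65.1, 12.0]] ctr [625.6  60.1  12. ]
[[508.5, 84.6, 12.0], [504.9, -188.3, 12.0], [352.6, -185.1, 12.0], [356.1, 83.5, 12.0]] ctr [429.9 -51.3  12. ]
bin [686. 248.  30.]
bin [ 700. -124.   30.]
bin [ 576. -130.   30.]
bin [562. 243.  30.]
[[-0.909  0.417 -0.001]
 [ 0.417  0.909 -0.001]
 [-0.    -0.001 -1.   ]]
```

Request:
{"op": "arm_command", "data": {
  "commands": [
    {"x": -0.02,"y": -0.012,"claw": 0.45},
    {"x": -0.055,"y": -0.034,"claw": 0.45},
    {"x": -0.09,"y": -0.055,"claw": 0.45},
    {"x": -0.125,"y": -0.077,"claw": 0.45},
    {"x": -0.16,"y": -0.098,"claw": 0.45},
    {"x": -0.195,"y": -0.12,"claw": 0.45},
    {"x": -0.23,"y": -0.142,"claw": 0.45},
    {"x": -0.265,"y": -0.163,"claw": 0.45}
  ],
  "newtons": 60
}}

```text
schema error: expected keys x, y, z, rx, ry, rz, claw
```

Request:
{"op": "arm_command", "data": {
  "commands": [
    {"x": -0.035,"y": -0.022,"z": 0.0},
    {"x": -0.07,"y": -0.043,"z": 0.0},
    {"x": -0.11,"y": -0.068},
    {"x": -0.15,"y": -0.093},
    {"x": -0.19,"y": -0.118},
    {"x": -0.23,"y": -0.142},
    {"x": -0.26,"y": -0.16},
    {"x": -0.279,"y": -0.172}
  ]
}}

```text
schema error: expected keys x, y, z, rx, ry, rz, claw
```

All keys are needed.

Request:
{"op": "arm_command", "data": {
  "commands": [
    {"x": -0.02,"y": -0.012,"z": 0,"rx": 0,"ry": 0,"rz": 0,"claw": 0.45},
    {"x": -0.055,"y": -0.034,"z": 0,"rx": 0,"ry": 0,"rz": 0,"claw": 0.45},
    {"x": -0.09,"y": -0.055,"z": 0,"rx": 0,"ry": 0,"rz": 0,"claw": 0.45},
    {"x": -0.125,"y": -0.077,"z": 0,"rx": 0,"ry": 0,"rz": 0,"claw": 0.45},
    {"x": -0.16,"y": -0.098,"z": 0,"rx": 0,"ry": 0,"rz": 0,"claw": 0.45},
    {"x": -0.195,"y": -0.12,"z": 0,"rx": 0,"ry": 0,"rz": 0,"claw": 0.45},
    {"x": -0.23,"y": -0.142,"z": 0,"rx": 0,"ry": 0,"rz": 0,"claw": 0.45},
    {"x": -0.265,"y": -0.163,"z": 0,"rx": 0,"ry": 0,"rz": 0,"claw": 0.45}
  ],
  "newtons": 60
}}

```text
t: 0.9
tcp_pos: [444.4, 330.5, 231.1]
eef_rot: [-0.0, 0.213, 0.977, -0.0]
wrist_force: [1.0, 0.7, -0.1]
width: 0.554
grip_force: 0.0
```

Request:
{"op": "arm_command", "data": {
  "commands": [
    {"x": -0.035,"y": -0.022,"z": 0,"rx": 0,"ry": 0,"rz": 0,"claw": 0.45},
    {"x": -0.07,"y": -0.043,"z": 0,"rx": 0,"ry": 0,"rz": 0,"claw": 0.45},
    {"x": -0.11,"y": -0.068,"z": 0,"rx": 0,"ry": 0,"rz": 0,"claw": 0.45},
    {"x": -0.15,"y": -0.093,"z": 0,"rx": 0,"ry": 0,"rz": 0,"claw": 0.45},
    {"x": -0.19,"y": -0.118,"z": 0,"rx": 0,"ry": 0,"rz": 0,"claw": 0.45},
    {"x": -0.23,"y": -0.142,"z": 0,"rx": 0,"ry": 0,"rz": 0,"claw": 0.45},
    {"x": -0.26,"y": -0.16,"z": 0,"rx": 0,"ry": 0,"rz": 0,"claw": 0.45},
    {"x": -0.279,"y": -0.172,"z": 0,"rx": 0,"ry": 0,"rz": 0,"claw": 0.45}
  ]
}}

```text
t: 1.7
tcp_pos: [626.7, 56.1, 230.9]
eef_rot: [-0.0, 0.215, 0.977, -0.001]
wrist_force: [0.1, 0.5, -0.0]
width: 0.551
grip_force: 0.0
```

Run:
```python
from station import bot
from h import *
c=bot.read_camera("scene");s=bot.observe();print(s['t'],s['tcp_pos'].round(1),s['eef_rot'].round(4))
cv2.imwrite('pics/a.png',c["pixels"][...,::-1])
t=dict(np.load('top.npz'))
for uv in((213,300),(353,296),(354,368),(213,373)): print('tray',ray(t,uv,12).round())
```

```text
1.75 [627.7  53.  230.8] [ 4.000e-04  2.162e-01  9.764e-01 -1.500e-03]
tray [499.  81.  12.]
tray [ 503. -179.   12.]
tray [ 372. -178.   12.]
tray [367.  80.  12.]
```

View pics/a.png

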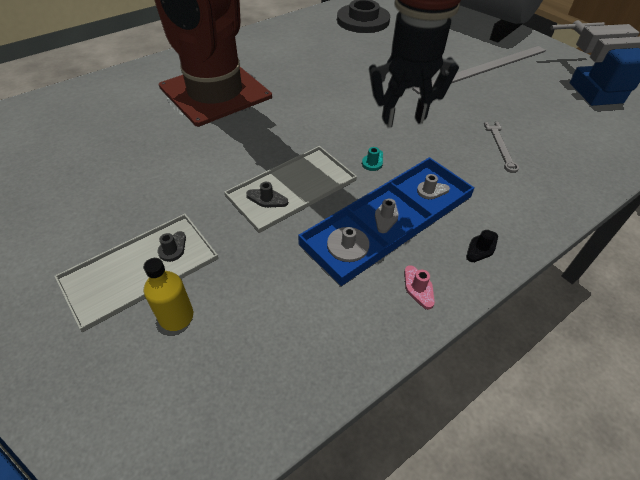

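The gripper hangs above the middle bin with the cam, hub at about (388,205), undisturbed. Next: a partial descent, then settle.

Request:
{"op": "arm_command", "data": {
  "commands": [
    {"x": 0,"y": 0,"z": 0.03,"rx": 0,"ry": 0,"rz": 0,"claw": 0.45},
    {"x": 0,"y": 0,"z": 0.07,"rx": 0,"ry": 0,"rz": 0,"claw": 0.45},
    {"x": 0,"y": 0,"z": 0.11,"rx": 0,"ry": 0,"rz": 0,"claw": 0.45},
    {"x": 0,"y": 0,"z": 0.14,"rx": 0,"ry": 0,"rz": 0,"claw": 0.45},
    {"x": 0,"y": 0,"z": 0.15,"rx": 0,"ry": 0,"rz": 0,"claw": 0.45},
    {"x": 0,"y": 0,"z": 0.15,"rx": 0,"ry": 0,"rz": 0,"claw": 0.45},
    {"x": 0,"y": 0,"z": 0.15,"rx": 0,"ry": 0,"rz": 0,"claw": 0.45}
  ]
}}

```text
t: 2.45
tcp_pos: [626.7, 59.7, 82.8]
eef_rot: [0.001, 0.213, 0.977, 0.0]
wrist_force: [0.8, -0.8, 0.4]
width: 0.551
grip_force: 0.0
```

Run:
```python
from station import bot
from h import *
from scipy.spatial.transform import Rotation as R
c=bot.read_camera("scene");s=bot.observe();q=s['eef_rot'];M=R.from_quat(q[[1,2,3,0]]).as_matrix()
print(s['t'],s['tcp_pos'].round(1),M.round(3).tolist(),s['wrist_force'].round(1))
print('tool shift',M.T@(np.array([626,59.5,17])-s['tcp_pos']))
cv2.imwrite('pics/b.png',cv2.resize(c["pixels"][60:300,260:520,::-1],None,fx=2.4,fy=2.4))
```

```text
2.5 [627.   59.8  83.3] [[-0.909, 0.417, 0.003], [0.417, 0.909, 0.001], [-0.002, 0.002, -1.0]] [ 0.8 -0.4  0.2]
tool shift [ 0.92711463 -0.75738993 66.26602672]
```

View pics/b.png

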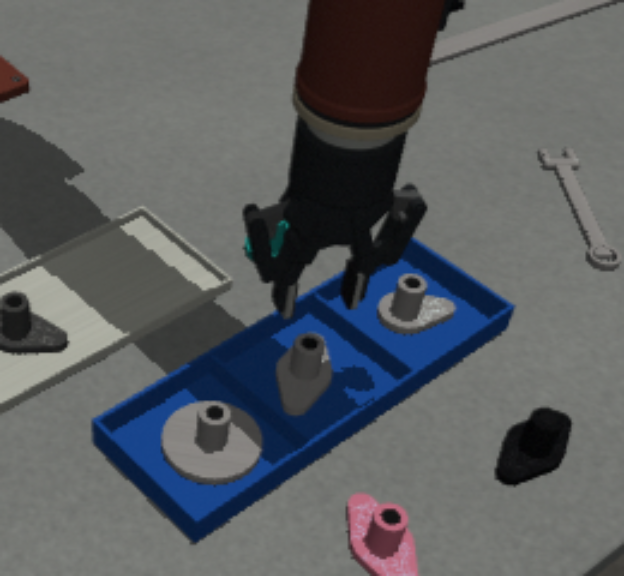

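The open fingers hang centred above the middle bin's cam, hub top at crop (308,340). Descending and gripping.

Request:
{"op": "arm_command", "data": {
  "commands": [
    {"x": 0.001,"y": -0.001,"z": 0.02,"rx": 0,"ry": 0,"rz": 0,"claw": 0.45},
    {"x": 0.001,"y": -0.001,"z": 0.04,"rx": 0,"ry": 0,"rz": 0,"claw": 0.45},
    {"x": 0.001,"y": -0.001,"z": 0.055,"rx": 0,"ry": 0,"rz": 0,"claw": 0.45},
    {"x": 0.001,"y": -0.001,"z": 0.062,"rx": 0,"ry": 0,"rz": 0,"claw": 0.45},
    {"x": 0.001,"y": -0.001,"z": 0.063,"rx": 0,"ry": 0,"rz": 0,"claw": 0.45},
    {"x": 0.001,"y": -0.001,"z": 0.063,"rx": 0,"ry": 0,"rz": 0,"claw": 0.45},
    {"x": 0.001,"y": -0.001,"z": 0.063,"rx": 0,"ry": 0,"rz": 0,"claw": 0.45}
  ]
}}

```text
t: 3.2
tcp_pos: [625.1, 59.2, 19.3]
eef_rot: [0.001, 0.213, 0.977, 0.0]
wrist_force: [0.5, 0.7, 0.7]
width: 0.55
grip_force: 0.0
```

Request:
{"op": "arm_command", "data": {
  "commands": [
    {"x": 0,"y": 0,"z": 0,"rx": 0,"ry": 0,"rz": 0,"claw": 0.6},
    {"x": 0,"y": 0,"z": 0,"rx": 0,"ry": 0,"rz": 0,"claw": 0.7},
    {"x": 0,"y": 0,"z": 0,"rx": 0,"ry": 0,"rz": 0,"claw": 1},
    {"x": 0,"y": 0,"z": 0,"rx": 0,"ry": 0,"rz": 0,"claw": 1},
    {"x": 0,"y": 0,"z": 0,"rx": 0,"ry": 0,"rz": 0,"claw": 1},
    {"x": 0,"y": 0,"z": 0,"rx": 0,"ry": 0,"rz": 0,"claw": 1}
  ],
  "newtons": 60
}}

```text
t: 3.8
tcp_pos: [625.1, 59.7, 19.3]
eef_rot: [0.001, 0.213, 0.977, 0.001]
wrist_force: [-1.2, 1.3, 5.6]
width: 0.286
grip_force: 58.6
```

Request:
{"op": "arm_command", "data": {
  "commands": [
    {"x": 0,"y": 0,"z": -0.01,"rx": 0,"ry": 0,"rz": 0,"claw": 1},
    {"x": 0,"y": 0,"z": -0.03,"rx": 0,"ry": 0,"rz": 0,"claw": 1},
    {"x": 0,"y": 0,"z": -0.055,"rx": 0,"ry": 0,"rz": 0,"claw": 1},
    {"x": 0,"y": 0,"z": -0.075,"rx": 0,"ry": 0,"rz": 0,"claw": 1},
    {"x": 0,"y": 0,"z": -0.08,"rx": 0,"ry": 0,"rz": 0,"claw": 1},
    {"x": 0,"y": 0,"z": -0.08,"rx": 0,"ry": 0,"rz": 0,"claw": 1}
  ]
}}

```text
t: 4.4
tcp_pos: [624.6, 59.1, 98.8]
eef_rot: [0.0, 0.213, 0.977, 0.0]
wrist_force: [-0.2, -0.3, -3.2]
width: 0.287
grip_force: 59.1
```

Request:
{"op": "arm_command", "data": {
  "commands": [
    {"x": 0.015,"y": -0.012,"z": 0,"rx": 0,"ry": 0,"rz": 0,"claw": 1},
    {"x": 0.04,"y": -0.031,"z": 0,"rx": 0,"ry": 0,"rz": 0,"claw": 1},
    {"x": 0.07,"y": -0.054,"z": 0,"rx": 0,"ry": 0,"rz": 0,"claw": 1},
    {"x": 0.1,"y": -0.077,"z": 0,"rx": 0,"ry": 0,"rz": 0,"claw": 1},
    {"x": 0.13,"y": -0.1,"z": 0,"rx": 0,"ry": 0,"rz": 0,"claw": 1},
    {"x": 0.148,"y": -0.114,"z": 0,"rx": 0,"ry": 0,"rz": 0,"claw": 1},
    {"x": 0.154,"y": -0.119,"z": 0,"rx": 0,"ry": 0,"rz": 0,"claw": 1},
    {"x": 0.154,"y": -0.119,"z": 0,"rx": 0,"ry": 0,"rz": 0,"claw": 1}
  ]
}}

```text
t: 5.2
tcp_pos: [433.8, 15.0, 97.7]
eef_rot: [-0.001, 0.213, 0.977, 0.0]
wrist_force: [0.6, 1.3, -2.9]
width: 0.285
grip_force: 59.3
```

Run:
```python
from station import bot
from h import *
c=bot.read_camera("scene");s=bot.observe()
print(s['t'],s['tcp_pos'].round(1),s['eef_rot'].round(4),s['wrist_force'].round(1),s['wrist_torque'].round(2),s['qpos'].round(2))
cv2.imwrite('pics/c.png',cv2.resize(c["pixels"][60:300,200:480,::-1],None,fx=2.4,fy=2.4))
```

```text
5.25 [435.1  15.3  98.1] [1.000e-04 2.132e-01 9.770e-01 1.000e-04] [ 0.8  0.5 -3.3] [ 0.02 -0.04 -0.02] [-0.56  0.    0.43  2.14 -0.    1.    1.01]
```

View pics/c.png

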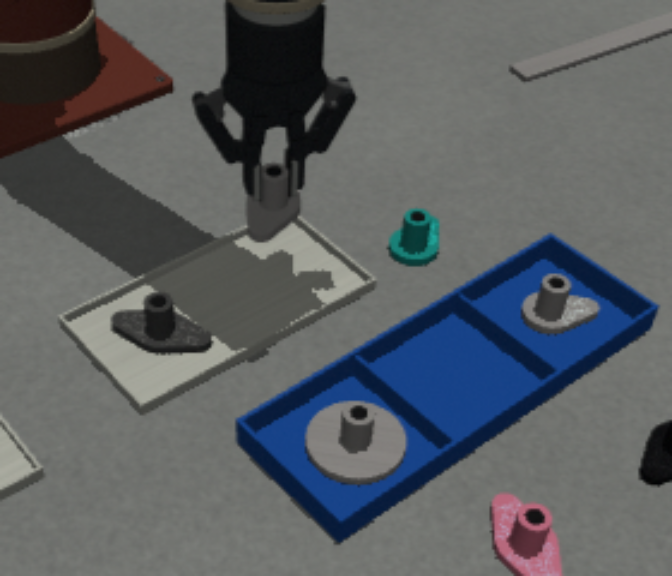

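The cam hangs level in the grip at crop (272,200), over the empty half of the tray; the other cam lies undisturbed. Lowering.

Request:
{"op": "arm_command", "data": {
  "commands": [
    {"x": 0,"y": 0,"z": 0.015,"rx": 0,"ry": 0,"rz": 0,"claw": 1},
    {"x": 0,"y": 0,"z": 0.035,"rx": 0,"ry": 0,"rz": 0,"claw": 1},
    {"x": 0,"y": 0,"z": 0.055,"rx": 0,"ry": 0,"rz": 0,"claw": 1},
    {"x": 0,"y": 0,"z": 0.067,"rx": 0,"ry": 0,"rz": 0,"claw": 1},
    {"x": 0,"y": 0,"z": 0.073,"rx": 0,"ry": 0,"rz": 0,"claw": 1},
    {"x": 0,"y": 0,"z": 0.075,"rx": 0,"ry": 0,"rz": 0,"claw": 1},
    {"x": 0,"y": 0,"z": 0.075,"rx": 0,"ry": 0,"rz": 0,"claw": 1}
  ]
}}

```text
t: 5.95
tcp_pos: [435.4, 15.2, 23.5]
eef_rot: [0.0, 0.213, 0.977, -0.0]
wrist_force: [0.4, -0.2, -4.3]
width: 0.279
grip_force: 59.2
```

Request:
{"op": "arm_command", "data": {
  "commands": [
    {"x": 0,"y": 0,"z": 0.001,"rx": 0,"ry": 0,"rz": 0,"claw": 1},
    {"x": 0,"y": 0,"z": 0.002,"rx": 0,"ry": 0,"rz": 0,"claw": 1},
    {"x": 0,"y": 0,"z": 0.003,"rx": 0,"ry": 0,"rz": 0,"claw": 1},
    {"x": 0,"y": 0,"z": 0.004,"rx": 0,"ry": 0,"rz": 0,"claw": 1},
    {"x": 0,"y": 0,"z": 0.004,"rx": 0,"ry": 0,"rz": 0,"claw": 1}
  ]
}}

```text
t: 6.45
tcp_pos: [434.8, 15.2, 19.3]
eef_rot: [0.0, 0.213, 0.977, 0.0]
wrist_force: [0.1, -0.3, -3.9]
width: 0.28
grip_force: 59.2
```

Not in contact yet (force still −3.9); continue slowly.

Request:
{"op": "arm_command", "data": {
  "commands": [
    {"x": 0,"y": 0,"z": 0.0005,"rx": 0,"ry": 0,"rz": 0,"claw": 1},
    {"x": 0,"y": 0,"z": 0.001,"rx": 0,"ry": 0,"rz": 0,"claw": 1},
    {"x": 0,"y": 0,"z": 0.001,"rx": 0,"ry": 0,"rz": 0,"claw": 1}
  ]
}}

```text
t: 6.75
tcp_pos: [434.9, 15.1, 18.3]
eef_rot: [0.0, 0.213, 0.977, -0.0]
wrist_force: [-0.3, -1.4, -3.7]
width: 0.279
grip_force: 59.4
```

Request:
{"op": "arm_command", "data": {
  "commands": [
    {"x": 0,"y": 0,"z": 0.0005,"rx": 0,"ry": 0,"rz": 0,"claw": 1},
    {"x": 0,"y": 0,"z": 0.0005,"rx": 0,"ry": 0,"rz": 0,"claw": 1}
  ]
}}

```text
t: 6.95
tcp_pos: [434.9, 15.1, 18.2]
eef_rot: [-0.0, 0.213, 0.977, 0.0]
wrist_force: [-3.3, -0.5, 6.0]
width: 0.283
grip_force: 60.3
```

Contact at the expected height. Release gently, then rise.

Request:
{"op": "arm_command", "data": {
  "commands": [
    {"x": 0,"y": 0,"z": 0,"rx": 0,"ry": 0,"rz": 0,"claw": 0.68},
    {"x": 0,"y": 0,"z": 0,"rx": 0,"ry": 0,"rz": 0,"claw": 0.6},
    {"x": 0,"y": 0,"z": 0,"rx": 0,"ry": 0,"rz": 0,"claw": 0.5},
    {"x": 0,"y": 0,"z": 0,"rx": 0,"ry": 0,"rz": 0,"claw": 0.45},
    {"x": 0,"y": 0,"z": 0,"rx": 0,"ry": 0,"rz": 0,"claw": 0.45}
  ]
}}

```text
t: 7.45
tcp_pos: [434.9, 15.1, 17.8]
eef_rot: [0.0, 0.213, 0.977, -0.0]
wrist_force: [-0.1, 0.8, 0.8]
width: 0.555
grip_force: 0.0
```

Request:
{"op": "arm_command", "data": {
  "commands": [
    {"x": 0,"y": 0,"z": -0.01,"rx": 0,"ry": 0,"rz": 0,"claw": 0.45},
    {"x": 0,"y": 0,"z": -0.03,"rx": 0,"ry": 0,"rz": 0,"claw": 0.45},
    {"x": 0,"y": 0,"z": -0.06,"rx": 0,"ry": 0,"rz": 0,"claw": 0.45},
    {"x": 0,"y": 0,"z": -0.09,"rx": 0,"ry": 0,"rz": 0,"claw": 0.45},
    {"x": 0,"y": 0,"z": -0.11,"rx": 0,"ry": 0,"rz": 0,"claw": 0.45},
    {"x": 0,"y": 0,"z": -0.12,"rx": 0,"ry": 0,"rz": 0,"claw": 0.45},
    {"x": 0,"y": 0,"z": -0.12,"rx": 0,"ry": 0,"rz": 0,"claw": 0.45}
  ]
}}

```text
t: 8.15
tcp_pos: [435.6, 15.3, 139.2]
eef_rot: [0.001, 0.213, 0.977, 0.001]
wrist_force: [0.0, -0.4, 0.3]
width: 0.551
grip_force: 0.0
```

Run:
```python
from station import bot
from h import *
c=bot.read_camera("scene");s=bot.observe()
print(s['t'],s['tcp_pos'].round(1),s['wrist_force'].round(1))
P=cloud(c);m=(np.hypot(P[...,0]-435,P[...,1]-15)<14)&(P[...,2]>38)&(P[...,2]<50);print(m.sum(),np.median(P[m],0).round(1))
cv2.imwrite('pics/d.png',cv2.resize(c["pixels"][60:300,200:480,::-1],None,fx=2.4,fy=2.4))
```

```text
8.2 [435.   15.2 137.9] [-0.4  1.2 -0.9]
76 [437.3  13.9  43. ]
```

View pics/d.png

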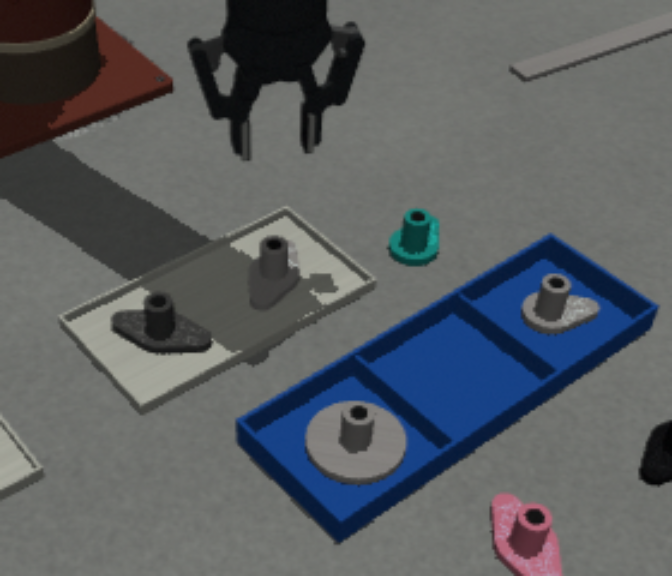

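The two-lobed cam lies flat in the tray's empty half (crop 272,270), hub top at z = 43 mm, and the gripper is clear of it.

```bash
python3 -c "
from station import bot
print(bot.finish_job())"
```

```text
the job is handed in; nothing more can be done
None
```

The new two-lobed cam now lies flat in the empty half of the front tray beside its sample, set down gently; the one-lobed cam was left in its bin and the job is handed in (about 8 s used).

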